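# Seat an offcut in the corner jig and swing the keeper over it

## Robot

A 6-joint arm with a two-finger parallel gripper is mounted at the origin on a cart in front of the work surface, level with it; the furniture and walls round the work are solid. World frame = base frame: x ahead of the robot, y to its left, z up, the work surface at z = 0. Lengths are in mm, angles in rad, forces in N, time in s.
With the tool pointing down it reaches from about 350 to 775 mm from the base axis. Payload 7.3 kg.
Tool frame: the origin (TCP) lies at the very end of the fingers, on their centre line; the grasp point (between the pads) lies bot.grip_point_offset behind it (bot.grip_point_offset is the distance from the TCP to the grasp point, in mm); z points along the fingers, y is the line along which they close (so a half turn about z gives the same grasp; the last joint's range is limited). The gripper opens to 92 mm and grips with 3 to 60 N. Pads are 19 mm wide; open, the fingers measure 130 mm over their backs; the gripper's body (75 mm by 190 mm) begins 47 mm behind the grasp point.
Start: joints at [1.178, 0.342, 1.524, -0, 1.275, -0.146], TCP at [128.243, 509.116, 226.741] pointing down, gripper open.
Joint ranges: [-2.53, 2.53], [-0.77, 2.02], [0.04, 2.7], [-1, 4.14], [0.28, 2.66], [-3.11, 3.11]. Speed limits (rad/s): [2.57, 2.57, 3.14, 3.14, 3.14, 3.14].

## Interface

Orientations are given as [roll, pitch, yaw] about the fixed x, y, z axes, in that order (R = Rz(yaw) Ry(pitch) Rx(roll)).
In Python, from plant import bot gives the robot as it stands. The module is installed in compiled form; this text tells all that it offers.
- The arm moves only by the tool carry_out, never from a script. Its argument "plan" is a list of rows, each an object of numbers: "tx", "ty", "tz": the shift along the world's x, y, z in mm; "rx", "ry", "rz": the turn, a rotation vector about the world's x, y, z in rad. A call has 1 to 12 rows; each row shifts and turns the commanded pose from where the row before left it; what a row does not reach is not made up. A row lasts 1/10 s, in which the tool goes at most 50 mm and 8.59 degrees, less where a joint would pass 70% of its speed; a pose out of reach is approached as far as the arm can. A call with a gripper value outside its range is refused whole. "gripper" is the closure, from 0 (fully open) to 1 (shut), set as the call begins (left out, the last holds). The fingers move at their own pace and stop on an object; the grip force is fixed at half the most. Time passes only in rows, so rows that do not move let the fingers close. It gives the time, the measured TCP pose, the force, the opening and the grip force at its end, in the units of the state.
- bot.get_obs(): the state, without advancing time (a new reading comes with each control period).
- bot.capture(name): name is "scene" or "side" or "wrist"; returns the picture (400x640x3 uint8, red, green, blue); there is no depth.
- bot.camera_model(name): a dict with "camera_matrix" (3x3 intrinsics, pixels), "R" (3x3) and "t" (3): a world point X has camera coordinates R X + t. Camera axes: x right, y down, z forward; pixel columns grow to the right and rows downward; lengths in mm; the calibration is good to about 2 mm. A picture is of the moment at which its call begins: read the wrist's pose just before it. camera_model takes no time and is no camera call; for the wrist camera it gives the pose at the moment of the call.
- bot.close_job(): hands the job in; it is judged then, once.
The state is a dict: "time": time; "joint_positions": joint angles; "dq": joint speeds; "tau": joint torques, N m; "tool_pos": TCP position; "tcp_rot": TCP orientation; "contact_force": force on the tool from outside, world axes, zero at the start; "moment": the same for the moment, N m; "grip_width": finger opening in mm; "finger_force": force on a finger pad.
Only numpy, scipy, OpenCV 4.12 (cv2) and the standard library are available. Lean on these libraries where they do the work, as an engineer would, in place of code of your own. Each camera call takes 0.05 s, during which the arm holds its last target. There are 200 camera calls.

## Task

Lay the long thin offcut flat on the corner jig and push it home: its long side square and flush against the fence, and its end pressed firmly but without ramming (between about 5 and 15 N) against the pad of the end stop, which may stand anywhere along the fence. Then swing the keeper bar over the offcut until it lies square across the fence (90 degrees), leaving the offcut flush with the fence and touching the pad, and let go.

Things in the scene. Friction and masses are not known exactly. Their poses are not given: they have to be found in the camera images.
- offcut: The long thin sawn wooden offcut, 40 mm (its x) by 110 mm (its y) by 22 mm high (its z), about 50 g, loose, lying flat on the bench. It is the longest and flattest of the wood blocks. Origin: centre of its underside.
- short_block: Another sawn block, thicker and shorter, 55 x 90 x 35 mm (x, y, z); not needed. Origin: centre of its underside. (Overhead, the lowest rail of the storage rack runs along the back of the bench, 0.40 m above it and 0.67 m ahead of the robot: keep the wrist in front of it.)
- jig: Corner jig fixed to the bench: plywood board 12 mm thick (x -103 to +32, y -130 to +130 mm) with a wooden fence 18 mm thick along its far edge. Origin: at bench level, below the middle of the fence's face. x points square into the fence (away from the robot), y along the fence to the left, z up. The fence's face is the plane x = 0, from z = 12 mm (board top) to 36 mm.
- stop_block: Dark wooden block fixed at the left end of the board, 60 mm out from the fence, 28 mm long in y, its right face at jig y = +100 mm, 34 mm high, 50 with the black thumb-screw on top. Origin: foot of that face at the fence; axes as the jig frame. A steel rod through it (along y) carries the end stop: an upright plate with a black rubber pad, 40 mm wide, 2 to 22 mm above the board, facing jig -y.
- stop_axis (a point): Where the stop rod enters the right face of the block, 22 mm out from the fence and 12 mm above the board. The face of the pad stands 25 to 80 mm from here along jig -y, different each time and not reported: find it by touch or sight. The pad gives 3 mm on a weak spring (under 0.5 N), then is hard; once the offcut is let go it follows it by about 1 mm.
- keeper (a joint): Angle of the keeper bar about its upright pivot on the fence (rad). 0: along the fence, pointing away from the stop (jig -y). Positive: swings over the board towards the robot; 1.571: square across the fence (jig -x), with no stop there. Negative: out behind the fence. Stiff: stays where it is left, takes about 2 N at the knob; range -1.2 to 2.0.
- keeper_pivot (a point): The keeper's pivot, on top of the fence, at the bar's underside, 9 mm behind the fence's face and 38 mm above the bench. The steel bar is 16 mm wide, 8 mm thick, and passes 4 mm above the seated offcut.
- keeper_knob (a point): Middle of the black upright round knob near the end of the keeper bar, 16 mm across, 28 mm high (46 to 74 mm above the bench), 60 mm from the pivot; a handle to pinch or push.
Mind the look-alikes: they are no part of the job. Of the things shaped like the offcut, the wooden one is meant.

How it is judged:
By the outcome, as a careful person would: the job done as asked, in the order asked, and still so for the second after the job is handed in, with the robot touching nothing.
It also fails if it takes over 70 s, if anything falls off the work surface, if the arm or the gripper's body presses on something with over 40 N, if the wrist force passes 120 N, or if a joint passes its speed limit or range.

## Working session

There is one attempt and no reset: what is moved stays moved. The work goes in short steps, Python scripts to look and compute and a tool call to move; the robot and the scene stay as the last step left them, time stands still between calls to the robot, and variables do not carry over. Pictures are saved under pics/ and viewed, at most 10 in all, crops included, and the job is handed in when it is done.

Besides the shell and the picture viewer there is one more tool, called after "Request:" by a JSON object that holds its "api" and its "payload". carry_out: Moves the arm, as the interface text tells. Its arguments: {"type":"object","properties":{"plan":{"type":"array"},"gripper":{"type":"number"}},"required":["plan"]}

```bash
mkdir -p pics; python3 - <<'E'
from plant import bot
import cv2
for n in ["scene","side"]:
    im=bot.capture(n); cv2.imwrite(f"pics/{n}0.png",im[:,:,::-1])
    m=bot.camera_model(n); print(n,m)
print(bot.get_obs(), bot.grip_point_offset)
E
```

```text
scene {'camera_matrix': array([[466.22835814,   0.        , 324.11069395],
       [  0.        , 466.22835814, 204.11598556],
       [  0.        ,   0.        ,   1.        ]]), 'R': array([[ 0.43425431, -0.9004839 , -0.02349348],
       [-0.44037661, -0.1894734 , -0.87759231],
       [ 0.78580636,  0.39144422, -0.47883169]]), 't': array([-237.98713567,  261.03161891,  767.39404367])}
side {'camera_matrix': array([[374.71193108,   0.        , 316.66436269],
       [  0.        , 374.71193108, 197.73694337],
       [  0.        ,   0.        ,   1.        ]]), 'R': array([[ 0.99160027, -0.12899925, -0.00938647],
       [-0.08372928, -0.58491286, -0.80676289],
       [ 0.09858154,  0.80077221, -0.59080076]]), 't': array([-501.22842387,   68.09176952,  872.64947497])}
{'time': 0.1, 'joint_positions': array([ 1.17799892e+00,  3.42642935e-01,  1.52490147e+00, -1.34088650e-05,
        1.27542042e+00, -1.46058985e-01]), 'dq': array([ 0.00152717, -0.00164789, -0.00180788,  0.00206303, -0.00197901,
        0.0001002 ]), 'tau': array([ 2.03183248e-03, -4.32007492e+01, -2.44692779e+01,  7.19808368e-02,
        5.25587308e-02, -5.27728321e-05]), 'tool_pos': array([128.10002184, 508.75960815, 226.12670407]), 'tcp_rot': array([-3.14023323e+00, -1.87019830e-04,  2.89485802e+00]), 'contact_force': array([-0.15474187,  0.28644642, -0.38370478]), 'moment': array([ 0.02238185, -0.02374297, -0.00098574]), 'finger_force': 0.0, 'grip_width': 91.64380323173478} 18.8
```

View pics/scene0.png

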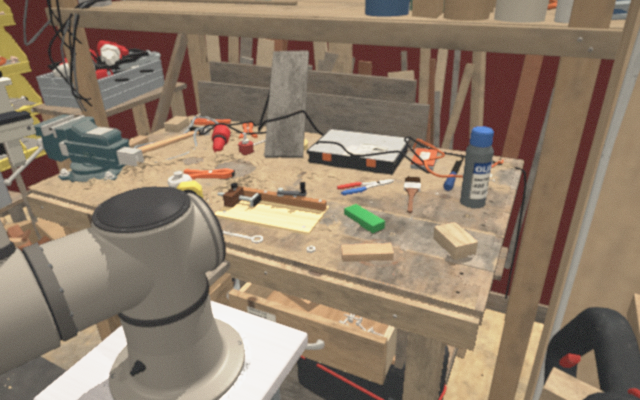

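View pics/side0.png

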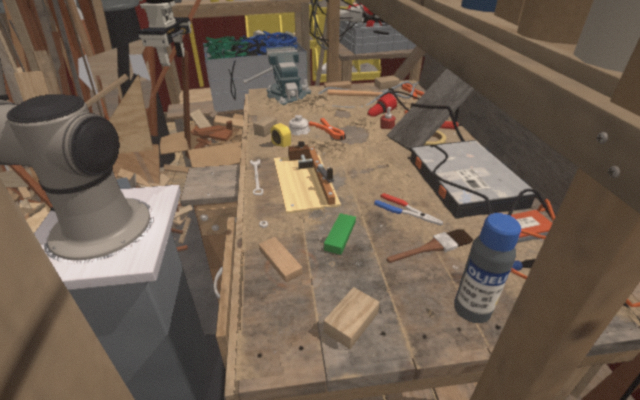

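The scene view shows the plywood jig near scene (270,210) and side (305,182). The wooden offcut is near scene (367,252) and side (281,257). The green block is a decoy. I'll enlarge both views.

```bash
cat > h.py <<'E'
import numpy as np, cv2
def ray(m,uv,z):
    K,R,t=m["camera_matrix"],m["R"],m["t"]
    d=R.T@np.linalg.inv(K)@np.array([uv[0],uv[1],1.]); c=-R.T@t
    return c+d*(z-c[2])/d[2]
def proj(m,X):
    p=(m["R"]@np.atleast_2d(X).T).T+m["t"]; p=p@m["camera_matrix"].T
    return p[:,:2]/p[:,2:]
E
python3 - <<'E'
from plant import bot
from h import *
a=cv2.imread("pics/scene0.png");b=cv2.imread("pics/side0.png")
A=cv2.resize(a[170:270,210:410],None,fx=4,fy=4,interpolation=cv2.INTER_CUBIC)[:300]
B=cv2.resize(b[140:285,240:350],None,fx=4,fy=4,interpolation=cv2.INTER_CUBIC)
cv2.imwrite("pics/c1.png",np.hstack([B,cv2.resize(a[180:238,215:335],None,fx=3,fy=5) if 0 else np.zeros((580,10,3),np.uint8), cv2.copyMakeBorder(cv2.resize(a[180:270,215:300],None,fx=4,fy=4,interpolation=cv2.INTER_CUBIC),0,220,0,0,cv2.BORDER_CONSTANT)]))
s=bot.camera_model("side");c=bot.camera_model("scene")
print("jig",ray(s,(305,185),12),ray(c,(270,213),12),"off",ray(s,(281,257),22),ray(c,(367,250),22))
E
```

```text
jig [486.08788788  87.43361023  12.        ] [469.32465727 113.13614191  12.        ] off [ 409.84148026 -177.52833968   22.        ] [ 399.86852609 -174.47007666   22.        ]
```

View pics/c1.png

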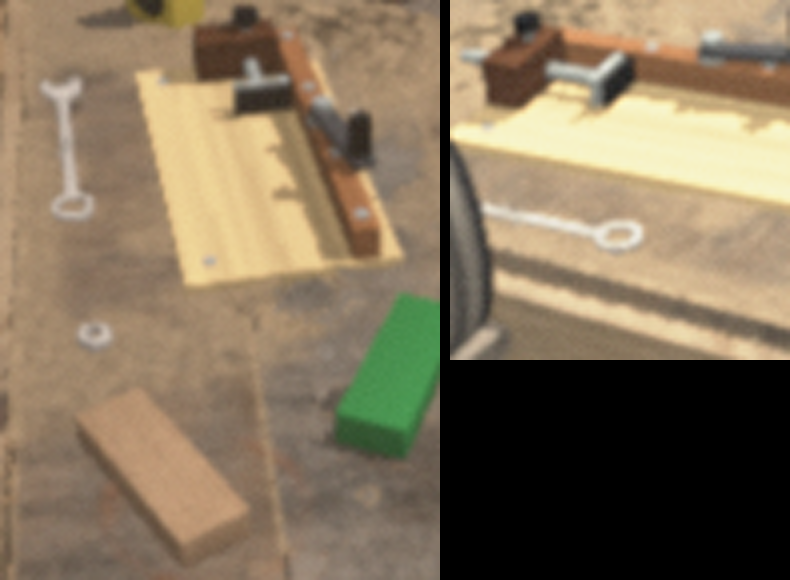

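```bash
python3 - <<'E'
from plant import bot
from h import *
s=bot.camera_model("side");c=bot.camera_model("scene")
P=lambda u,v:(240+u/4,140+v/4)
for n,p in dict(FL=(136,74),NL=(187,285),NR=(402,257)).items(): print(n,ray(s,P(*p),12).round(1))
for p in [(77,416),(138,390),(247,512),(183,548)]: print("off",ray(s,P(*p),22).round(1))
print("knob top",ray(s,P(360,115),74),"pivot",ray(s,P(315,105),46))
print("fence end",ray(s,P(354,228),36),ray(s,P(378,226),36),"stoppad",ray(s,P(237,85),34),ray(s,P(290,78),34))
w=bot.camera_model("wrist"); print(w, "cam pos", -w["R"].T@w["t"])
E
```

```text
FL [410.6 237.3  12. ]
NL [431.4 -17.   12. ]
NR [563.2  -7.9  12. ]
off [ 366.4 -133.    22. ]
off [ 399.1 -117.1   22. ]
off [ 448.5 -213.2   22. ]
off [ 416. -232.   22.]
knob top [547.23706594  59.02697909  74.        ] pivot [527.13414688 120.27184484  46.        ]
fence end [533.58301954  -6.60056961  36.        ] [548.159306    -6.62896769  36.        ] stoppad [479.71143391 173.82288451  34.        ] [517.22518653 177.97428368  34.        ]
{'camera_matrix': array([[336.61865653,   0.        , 319.34111705],
       [  0.        , 336.61865653, 198.0695924 ],
       [  0.        ,   0.        ,   1.        ]]), 'R': array([[ 0.24413393,  0.96973961, -0.00192704],
       [ 0.93870381, -0.23582094,  0.2514431 ],
       [ 0.2433799 , -0.06319472, -0.96787016]]), 't': array([-526.06243852,  -32.47650529,  390.454456  ])} cam pos [ 63.88674329 527.15960258 385.06146557]
```

The side view puts the jig yaw at about 0.08 with its origin near (524,121). The offcut centre is near (407,-174), its long axis at -1.09 rad. Next I'll move above both for a wrist view.

Request:
{"api": "carry_out", "payload": {"plan": [{"tx": 24,"ty": -38,"tz": 4,"rz": -0.1},{"tx": 24,"ty": -38,"tz": 4,"rz": -0.1},{"tx": 24,"ty": -38,"tz": 4,"rz": -0.1},{"tx": 24,"ty": -38,"tz": 4,"rz": -0.1},{"tx": 24,"ty": -38,"tz": 4,"rz": -0.1},{"tx": 24,"ty": -38,"tz": 4,"rz": -0.1},{"tx": 26,"ty": -41,"tz": 4,"rz": -0.1},{"tx": 26,"ty": -41,"tz": 4,"rz": -0.1},{"tx": 26,"ty": -41,"tz": 4,"rz": -0.1},{"tx": 30,"ty": -41,"tz": 4,"rz": -0.12},{"tx": 30,"ty": -48,"tz": 4,"rz": -0.12},{"tx": 30,"ty": -48,"tz": 4,"rz": -0.1}]}}

```text
invalid input at $.plan[0]: expected keys tx, ty, tz, rx, ry, rz
```

Request:
{"api": "carry_out", "payload": {"plan": [{},{},{}]}}

```text
invalid input at $.plan[0]: expected keys tx, ty, tz, rx, ry, rz
```

```bash
python3 - <<'E'
from plant import bot
from h import *
import pickle
w=bot.camera_model("wrist"); im=bot.capture("wrist")[:,:,::-1]
cv2.imwrite("pics/w1.png",im); pickle.dump(w,open("w1.pkl","wb"))
cv2.imwrite("pics/w1b.png",cv2.resize(im,(800,500),interpolation=cv2.INTER_CUBIC))
o=bot.get_obs(); print(o["time"],o["tool_pos"],o["tcp_rot"],o["contact_force"])
E
```

```text
0.15 [128.11641969 508.83050001 226.20808049] [-3.14047322e+00 -1.83830718e-04  2.89480122e+00] [-0.33789818  0.32565208  0.28025348]
```

View pics/w1b.png

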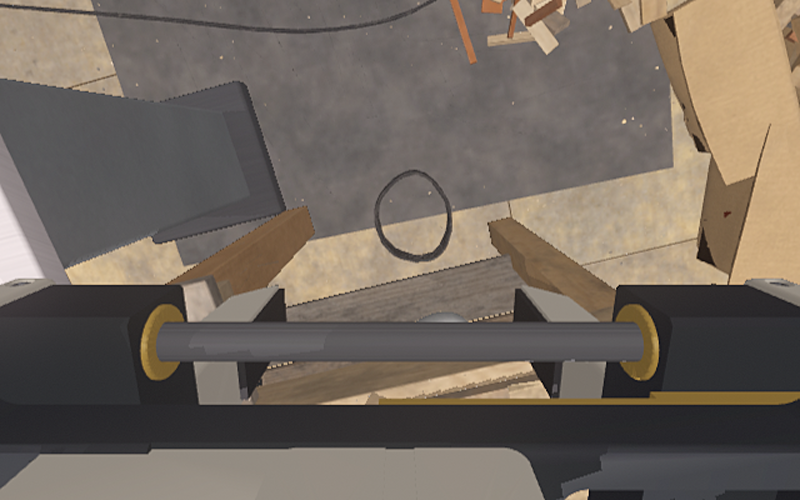

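Each row needs all six keys, so the arm hasn't moved. This picture shows the gripper hiding the lower half of the wrist view. I'll hover further out, with the yaw near π so both things are in view.

Request:
{"api": "carry_out", "payload": {"plan": [{"tx": 25,"ty": -31,"tz": 1,"rx": 0,"ry": 0,"rz": 0.02},{"tx": 25,"ty": -31,"tz": 1,"rx": 0,"ry": 0,"rz": 0.02},{"tx": 25,"ty": -31,"tz": 1,"rx": 0,"ry": 0,"rz": 0.02},{"tx": 25,"ty": -31,"tz": 1,"rx": 0,"ry": 0,"rz": 0.02},{"tx": 25,"ty": -31,"tz": 1,"rx": 0,"ry": 0,"rz": 0.02},{"tx": 25,"ty": -31,"tz": 1,"rx": 0,"ry": 0,"rz": 0.02},{"tx": 25,"ty": -31,"tz": 1,"rx": 0,"ry": 0,"rz": 0.02},{"tx": 25,"ty": -31,"tz": 1,"rx": 0,"ry": 0,"rz": 0.02}]}}

```text
time: 0.95
tool_pos: [328.9, 259.7, 234.7]
tcp_rot: [3.142, -0.0, 3.056]
contact_force: [0.7, -0.6, -0.1]
grip_width: 92.0
finger_force: 0.0
```

Request:
{"api": "carry_out", "payload": {"plan": [{"tx": 25,"ty": -31,"tz": 1,"rx": 0,"ry": 0,"rz": 0.02},{"tx": 25,"ty": -31,"tz": 1,"rx": 0,"ry": 0,"rz": 0.02},{"tx": 25,"ty": -31,"tz": 1,"rx": 0,"ry": 0,"rz": 0.02},{"tx": 25,"ty": -31,"tz": 1,"rx": 0,"ry": 0,"rz": 0.02},{"tx": 25,"ty": -31,"tz": 1,"rx": 0,"ry": 0,"rz": 0.02},{"tx": 25,"ty": -31,"tz": 1,"rx": 0,"ry": 0,"rz": 0.02},{"tx": 25,"ty": -31,"tz": 1,"rx": 0,"ry": 0,"rz": 0.02},{"tx": 25,"ty": -31,"tz": 1,"rx": 0,"ry": 0,"rz": 0.02},{"tx": 0,"ty": 0,"tz": 0,"rx": 0,"ry": 0,"rz": 0},{"tx": 0,"ty": 0,"tz": 0,"rx": 0,"ry": 0,"rz": 0},{"tx": 0,"ty": 0,"tz": 0,"rx": 0,"ry": 0,"rz": 0}]}}

```text
time: 2.05
tool_pos: [527.5, 13.8, 242.5]
tcp_rot: [3.141, -0.001, -3.068]
contact_force: [0.3, 1.2, 0.1]
grip_width: 91.5
finger_force: 0.0
```

```bash
cat > snap.py <<'E'
import sys,pickle
from plant import bot
from h import *
n=sys.argv[1]
o=bot.get_obs();w=bot.camera_model("wrist"); im=bot.capture("wrist")[:,:,::-1]
cv2.imwrite(f"pics/{n}.png",im); pickle.dump(w,open(f"{n}.pkl","wb"))
cv2.imwrite(f"pics/{n}b.png",cv2.resize(im[:300],(800,375),interpolation=cv2.INTER_CUBIC))
print(o["time"],o["tool_pos"],o["tcp_rot"],o["contact_force"])
E
python3 snap.py w2
```

```text
2.05 [527.54602345  13.81890491 242.5043777 ] [ 3.14101090e+00 -9.24477716e-04 -3.06808722e+00] [0.29521666 1.17533785 0.05134706]
```

View pics/w2b.png

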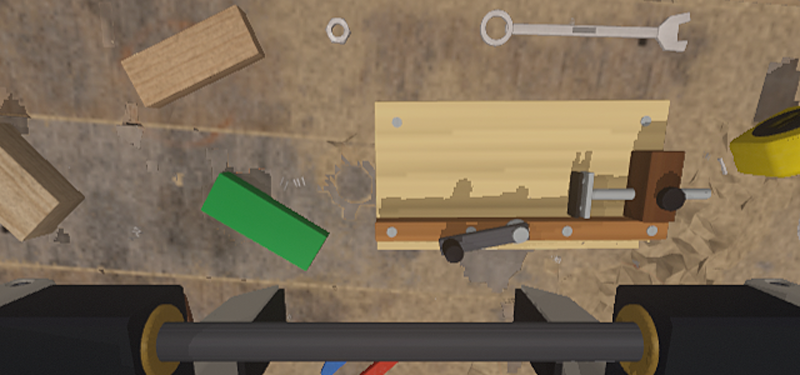

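The wrist view (800-pixel scale) shows:
- **Board corners:** (375,101), (669,100) and (377,249).
- **Pad face:** near column 571.
- **Keeper:** pivot about (519,232), knob top about (451,242), swung behind the fence.
- **Offcut top corners:** (122,62), (237,5), (259,45) and (146,106).

```bash
python3 - <<'E'
from h import *
import pickle
from scipy.optimize import least_squares
m=pickle.load(open("w2.pkl","rb"))
def fit(P,uv,x0):
    P=np.array(P,float);uv=np.array(uv)/1.25
    def W(x):
        c,s=np.cos(x[2]),np.sin(x[2]); return np.c_[x[0]+c*P[:,0]-s*P[:,1],x[1]+s*P[:,0]+c*P[:,1],P[:,2]]
    r=least_squares(lambda x:(proj(m,W(x))-uv).ravel(),x0,x_scale=[100,100,1]); print(r.x.round(4)); print(r.fun.reshape(-1,2).round(1).tolist()); return r.x
j=fit([(-103,-130,12),(-103,130,12),(32,-130,12),(-60,100,34),(-60,128,34),(18,-130,36)],[(375,101),(669,100),(377,249),(631,151),(685,153),(378,238)],[524,121,.08])
o=fit([(-20,55,22),(-20,-55,22),(20,-55,22),(20,55,22)],[(237,5),(122,62),(146,106),(259,45)],[407,-174,.48])
c,s=np.cos(j[2]),np.sin(j[2])
def loc(u,v,z):
    d=ray(m,(u/1.25,v/1.25),z)[:2]-j[:2]; return (c*d[0]+s*d[1]).round(1),(-s*d[0]+c*d[1]).round(1)
print("pad top",loc(571,172,34),loc(569,215,34),"pivot",loc(520,232,46),"knob",loc(452,244,74))
E
```

```text
[5.237280e+02 1.232629e+02 7.300000e-02]
[[-0.8, -0.7], [1.3, 0.3], [-0.8, 0.1], [9.9, 0.3], [-7.0, -1.3], [-2.9, 2.2]]
[ 407.2848 -168.063     0.498 ]
[[-1.0, -3.5], [-0.7, -0.7], [1.1, 0.8], [0.7, 3.7]]
pad top (np.float64(-42.6), np.float64(40.2)) (np.float64(-5.1), np.float64(42.3)) pivot (np.float64(7.7), np.float64(-3.4)) knob (np.float64(11.5), np.float64(-65.5))
```

Request:
{"api": "carry_out", "payload": {"plan": [{"tx": -12,"ty": -18.4,"tz": -15,"rx": 0,"ry": 0,"rz": -0.116},{"tx": -12,"ty": -18.4,"tz": -15,"rx": 0,"ry": 0,"rz": -0.116},{"tx": -12,"ty": -18.4,"tz": -15,"rx": 0,"ry": 0,"rz": -0.116},{"tx": -12,"ty": -18.4,"tz": -15,"rx": 0,"ry": 0,"rz": -0.116},{"tx": -12,"ty": -18.4,"tz": -15,"rx": 0,"ry": 0,"rz": -0.116},{"tx": -12,"ty": -18.4,"tz": -15,"rx": 0,"ry": 0,"rz": -0.116},{"tx": -12,"ty": -18.4,"tz": -15,"rx": 0,"ry": 0,"rz": -0.116},{"tx": -12,"ty": -18.4,"tz": -15,"rx": 0,"ry": 0,"rz": -0.116},{"tx": -12,"ty": -18.4,"tz": -15,"rx": 0,"ry": 0,"rz": -0.116},{"tx": -13,"ty": -18.4,"tz": -15,"rx": 0,"ry": 0,"rz": -0.116},{"tx": 0,"ty": 0,"tz": 0,"rx": 0,"ry": 0,"rz": 0},{"tx": 0,"ty": 0,"tz": 0,"rx": 0,"ry": 0,"rz": 0}]}}

```text
time: 3.3
tool_pos: [407.4, -170.2, 93.2]
tcp_rot: [3.141, -0.0, 2.057]
contact_force: [-0.3, 0.5, 0.4]
grip_width: 91.6
finger_force: 0.0
```

```bash
python3 snap.py w3
```

```text
3.3 [ 407.39428147 -170.21710056   93.16888994] [ 3.14114864e+00 -2.74356791e-05  2.05692186e+00] [-0.27414905  0.51987365  0.3795487 ]
```

View pics/w3b.png

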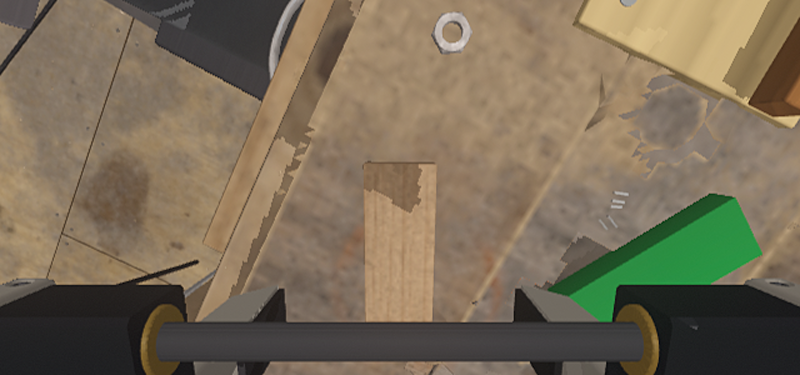

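The offcut is centred and square between the fingers, with edges at columns 364 and 436 and its end at row 163. The green block is close to the right finger, so I'll close partway before descending and check where the end is.

```bash
python3 - <<'E'
from h import *
import pickle
m=pickle.load(open("w3.pkl","rb"))
R=lambda u,v,z: ray(m,(u/1.25,v/1.25),z)
c=np.array([407.4,-170.2]);y=2.057
X=np.array([np.cos(y),np.sin(y)]);Y=np.array([np.sin(y),-np.cos(y)])
for n,p in dict(endL=(365,163,22),endR=(436,163,22),green_tip=(550,290,10),g2=(520,330,22)).items():
    d=R(*p)[:2]-c; print(n,"toolx",d@X,"tooly",d@Y)
E
```

```text
endL toolx 55.40831295214113 tooly -16.73935929983753
endR toolx 55.4089118622608 tooly 21.38269979007716
green_tip toolx -21.416574028132935 tooly 93.73522469048693
g2 toolx -42.23786398265073 tooly 73.56529988748527
```

Request:
{"api": "carry_out", "payload": {"plan": [{"tx": 0,"ty": 0,"tz": -15,"rx": 0,"ry": 0,"rz": 0},{"tx": 0,"ty": 0,"tz": -20,"rx": 0,"ry": 0,"rz": 0},{"tx": 1,"ty": 1,"tz": -20,"rx": 0,"ry": 0,"rz": 0},{"tx": 0,"ty": 0,"tz": -20,"rx": 0,"ry": 0,"rz": 0},{"tx": 0,"ty": 0,"tz": -14,"rx": 0,"ry": 0,"rz": 0},{"tx": 0,"ty": 0,"tz": 0,"rx": 0,"ry": 0,"rz": 0},{"tx": 0,"ty": 0,"tz": 0,"rx": 0,"ry": 0,"rz": 0}], "gripper": 0.35}}

```text
time: 4.05
tool_pos: [409.1, -169.4, 4.4]
tcp_rot: [3.141, 0.001, 2.057]
contact_force: [-0.0, -0.4, -0.7]
grip_width: 59.3
finger_force: 0.0
```

Request:
{"api": "carry_out", "payload": {"plan": [{"tx": 0,"ty": 0,"tz": 0,"rx": 0,"ry": 0,"rz": 0},{"tx": 0,"ty": 0,"tz": 0,"rx": 0,"ry": 0,"rz": 0},{"tx": 0,"ty": 0,"tz": 0,"rx": 0,"ry": 0,"rz": 0},{"tx": 0,"ty": 0,"tz": 0,"rx": 0,"ry": 0,"rz": 0},{"tx": 0,"ty": 0,"tz": 0,"rx": 0,"ry": 0,"rz": 0}], "gripper": 1}}

```text
time: 4.55
tool_pos: [408.6, -170.1, 4.4]
tcp_rot: [3.141, 0.001, 2.055]
contact_force: [0.5, 1.5, 5.4]
grip_width: 39.7
finger_force: 30.0
```

Gripped (39.7 mm wide). Lift, and carry it to jig (-58, -28), clear of the fence.

Request:
{"api": "carry_out", "payload": {"plan": [{"tx": 0,"ty": 0,"tz": 20,"rx": 0,"ry": 0,"rz": 0},{"tx": 0,"ty": 0,"tz": 25,"rx": 0,"ry": 0,"rz": 0},{"tx": 0,"ty": 10,"tz": 25,"rx": 0,"ry": 0,"rz": -0.03},{"tx": 7,"ty": 31,"tz": 0,"rx": 0,"ry": 0,"rz": -0.05},{"tx": 7,"ty": 31,"tz": 0,"rx": 0,"ry": 0,"rz": -0.05},{"tx": 7,"ty": 31,"tz": 0,"rx": 0,"ry": 0,"rz": -0.05},{"tx": 7,"ty": 31,"tz": 0,"rx": 0,"ry": 0,"rz": -0.05},{"tx": 7,"ty": 31,"tz": 0,"rx": 0,"ry": 0,"rz": -0.05},{"tx": 7,"ty": 31,"tz": 0,"rx": 0,"ry": 0,"rz": -0.05},{"tx": 7,"ty": 31,"tz": 0,"rx": 0,"ry": 0,"rz": -0.05},{"tx": 10,"ty": 34,"tz": 0,"rx": 0,"ry": 0,"rz": -0.032},{"tx": 0,"ty": 0,"tz": 0,"rx": 0,"ry": 0,"rz": 0}]}}

```text
time: 5.75
tool_pos: [468.0, 94.1, 73.9]
tcp_rot: [3.14, -0.001, 1.646]
contact_force: [-0.2, -0.3, -1.8]
grip_width: 39.9
finger_force: 30.0
```

Request:
{"api": "carry_out", "payload": {"plan": [{"tx": 0,"ty": 0,"tz": -15,"rx": 0,"ry": 0,"rz": 0},{"tx": 0,"ty": 0,"tz": -15,"rx": 0,"ry": 0,"rz": 0},{"tx": 0,"ty": 0,"tz": 0,"rx": 0,"ry": 0,"rz": 0},{"tx": 0,"ty": 0,"tz": 0,"rx": 0,"ry": 0,"rz": 0}]}}

```text
time: 6.15
tool_pos: [467.0, 90.6, 43.8]
tcp_rot: [-3.141, 0.0, 1.642]
contact_force: [0.4, 0.3, -0.9]
grip_width: 39.7
finger_force: 30.0
```

```bash
python3 snap.py w4
```

```text
6.15 [466.99961808  90.59520743  43.81425253] [-3.14084103e+00  7.29217808e-05  1.64244728e+00] [ 0.44755586  0.3079341  -0.89713762]
```

View pics/w4b.png

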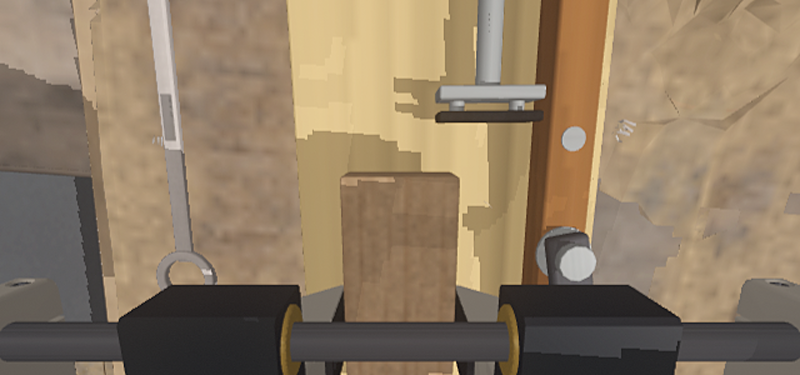

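The offcut hangs square above the board with its end at row 172. The pad front edge is near row 121, columns 435–543. The fence's front top edge runs from about (556,0) to (543,225). I'll check these in jig coordinates.

```bash
python3 - <<'E'
from h import *
import pickle
m=pickle.load(open("w4.pkl","rb"))
im=cv2.imread("pics/w4.png")
print([im[r,425:455].astype(int).sum(1).tolist() for r in (4,100)])
j=np.array([523.73,123.26]);a=.073;c,s=np.cos(a),np.sin(a)
def loc(u,v,z):
    d=ray(m,(u/1.25,v/1.25),z)[:2]-j; return round(c*d[0]+s*d[1],1),round(-s*d[0]+c*d[1],1)
print("fence",loc(556,0,36),loc(543,225,36),loc(612,0,36),loc(602,125,36))
print("pad",loc(435,121,34),loc(543,121,34),"off end",loc(341,173,61.5),loc(459,173,61.5),"board left",loc(288,0,12),loc(302,220,12))
d=np.array([467.,90.6])-j;print("tcp",c*d[0]+s*d[1],-s*d[0]+c*d[1])
E
```

```text
[[412, 412, 409, 413, 412, 416, 419, 329, 165, 195, 197, 198, 202, 197, 198, 199, 196, 194, 192, 192, 183, 185, 213, 255, 290, 332, 361, 359, 362, 362], [424, 156, 188, 193, 194, 193, 197, 201, 199, 202, 202, 203, 197, 192, 203, 248, 282, 313, 349, 342, 340, 340, 337, 333, 335, 337, 337, 346, 349, 353]]
fence (np.float64(-2.1), np.float64(87.9)) (np.float64(0.2), np.float64(6.4)) (np.float64(17.8), np.float64(87.8)) (np.float64(19.4), np.float64(45.2))
pad (np.float64(-44.1), np.float64(46.8)) (np.float64(-2.6), np.float64(46.7)) off end (np.float64(-77.2), np.float64(29.3)) (np.float64(-38.1), np.float64(29.2)) board left (np.float64(-103.0), np.float64(94.8)) (np.float64(-102.6), np.float64(4.0))
tcp -58.96097304436551 -28.435403244223675
```

Request:
{"api": "carry_out", "payload": {"plan": [{"tx": 0,"ty": 0,"tz": -15,"rx": 0,"ry": 0,"rz": 0},{"tx": 0,"ty": 0,"tz": -8,"rx": 0,"ry": 0,"rz": 0},{"tx": 0,"ty": 0,"tz": -3,"rx": 0,"ry": 0,"rz": 0},{"tx": 0,"ty": 0,"tz": -1,"rx": 0,"ry": 0,"rz": 0},{"tx": 0,"ty": 0,"tz": 0,"rx": 0,"ry": 0,"rz": 0},{"tx": 0,"ty": 0,"tz": 0,"rx": 0,"ry": 0,"rz": 0}]}}

```text
time: 6.8
tool_pos: [467.5, 91.1, 17.1]
tcp_rot: [3.141, 0.0, 1.643]
contact_force: [1.3, 0.8, -0.1]
grip_width: 39.7
finger_force: 30.0
```

Request:
{"api": "carry_out", "payload": {"plan": [{"tx": 0,"ty": 0,"tz": 0,"rx": 0,"ry": 0,"rz": 0},{"tx": 0,"ty": 0,"tz": 0,"rx": 0,"ry": 0,"rz": 0},{"tx": 0,"ty": 0,"tz": 0,"rx": 0,"ry": 0,"rz": 0},{"tx": 0,"ty": 0,"tz": 0,"rx": 0,"ry": 0,"rz": 0}], "gripper": 0.42}}

```text
time: 7.2
tool_pos: [467.3, 91.1, 16.8]
tcp_rot: [3.141, 0.0, 1.643]
contact_force: [0.0, 0.2, 0.5]
grip_width: 53.2
finger_force: 0.0
```

Released. Now I'll rotate 90° so both fingertips, spread, make a wide pusher from the near side.

Request:
{"api": "carry_out", "payload": {"plan": [{"tx": 0,"ty": 0,"tz": 20,"rx": 0,"ry": 0,"rz": 0},{"tx": 0,"ty": 0,"tz": 25,"rx": 0,"ry": 0,"rz": 0.131},{"tx": -4,"ty": 0,"tz": 0,"rx": 0,"ry": 0,"rz": 0.144},{"tx": -4,"ty": 0,"tz": 0,"rx": 0,"ry": 0,"rz": 0.144},{"tx": -4,"ty": 0,"tz": 0,"rx": 0,"ry": 0,"rz": 0.144},{"tx": -4,"ty": 0,"tz": 0,"rx": 0,"ry": 0,"rz": 0.144},{"tx": -4,"ty": -0.5,"tz": 0,"rx": 0,"ry": 0,"rz": 0.144},{"tx": -4,"ty": -0.5,"tz": 0,"rx": 0,"ry": 0,"rz": 0.144},{"tx": -4,"ty": -0.5,"tz": 0,"rx": 0,"ry": 0,"rz": 0.144},{"tx": -4,"ty": -0.5,"tz": 0,"rx": 0,"ry": 0,"rz": 0.144},{"tx": -4,"ty": -0.5,"tz": 0,"rx": 0,"ry": 0,"rz": 0.144},{"tx": 0,"ty": 0,"tz": 0,"rx": 0,"ry": 0,"rz": 0.144}]}}

```text
time: 8.4
tool_pos: [430.6, 88.6, 61.7]
tcp_rot: [3.141, -0.001, -3.063]
contact_force: [0.7, -0.0, -0.8]
grip_width: 53.1
finger_force: 0.0
```

Request:
{"api": "carry_out", "payload": {"plan": [{"tx": 0,"ty": 0,"tz": -20,"rx": 0,"ry": 0,"rz": 0},{"tx": 0,"ty": 0,"tz": -15,"rx": 0,"ry": 0,"rz": 0},{"tx": 0,"ty": 0,"tz": -10,"rx": 0,"ry": 0,"rz": 0},{"tx": 0,"ty": 0,"tz": 0,"rx": 0,"ry": 0,"rz": 0},{"tx": 0,"ty": 0,"tz": 0,"rx": 0,"ry": 0,"rz": 0}]}}

```text
time: 8.9
tool_pos: [431.4, 88.6, 16.9]
tcp_rot: [3.142, -0.0, -3.069]
contact_force: [-0.1, 0.2, 0.3]
grip_width: 53.5
finger_force: 0.0
```

Request:
{"api": "carry_out", "payload": {"plan": [{"tx": 4,"ty": 0.3,"tz": 0,"rx": 0,"ry": 0,"rz": 0},{"tx": 4,"ty": 0.3,"tz": 0,"rx": 0,"ry": 0,"rz": 0},{"tx": 4,"ty": 0.3,"tz": 0,"rx": 0,"ry": 0,"rz": 0},{"tx": 4,"ty": 0.3,"tz": 0,"rx": 0,"ry": 0,"rz": 0},{"tx": 4,"ty": 0.3,"tz": 0,"rx": 0,"ry": 0,"rz": 0},{"tx": 4,"ty": 0.3,"tz": 0,"rx": 0,"ry": 0,"rz": 0},{"tx": 4,"ty": 0.3,"tz": 0,"rx": 0,"ry": 0,"rz": 0},{"tx": 4,"ty": 0.3,"tz": 0,"rx": 0,"ry": 0,"rz": 0},{"tx": 4,"ty": 0.3,"tz": 0,"rx": 0,"ry": 0,"rz": 0},{"tx": 1,"ty": 0.1,"tz": 0,"rx": 0,"ry": 0,"rz": 0},{"tx": 0,"ty": 0,"tz": 0,"rx": 0,"ry": 0,"rz": 0}]}}

```text
time: 10.0
tool_pos: [468.6, 91.4, 16.7]
tcp_rot: [3.142, 0.001, -3.069]
contact_force: [0.5, 0.4, 0.1]
grip_width: 53.2
finger_force: 0.0
```

Request:
{"api": "carry_out", "payload": {"plan": [{"tx": 1,"ty": 0.1,"tz": 0,"rx": 0,"ry": 0,"rz": 0},{"tx": 1,"ty": 0.1,"tz": 0,"rx": 0,"ry": 0,"rz": 0},{"tx": 1,"ty": 0.1,"tz": 0,"rx": 0,"ry": 0,"rz": 0},{"tx": 0,"ty": 0,"tz": 0,"rx": 0,"ry": 0,"rz": 0}]}}

```text
time: 10.4
tool_pos: [471.4, 91.7, 16.7]
tcp_rot: [3.141, 0.0, -3.069]
contact_force: [0.3, -0.3, -0.7]
grip_width: 53.6
finger_force: 0.0
```

Request:
{"api": "carry_out", "payload": {"plan": [{"tx": 1,"ty": 0.1,"tz": 0,"rx": 0,"ry": 0,"rz": 0},{"tx": 0.5,"ty": 0,"tz": 0,"rx": 0,"ry": 0,"rz": 0},{"tx": 0,"ty": 0,"tz": 0,"rx": 0,"ry": 0,"rz": 0}]}}

```text
time: 10.7
tool_pos: [472.9, 91.8, 16.8]
tcp_rot: [3.142, 0.0, -3.069]
contact_force: [-0.6, -0.3, -0.2]
grip_width: 53.2
finger_force: 0.0
```

Request:
{"api": "carry_out", "payload": {"plan": [{"tx": 1,"ty": 0.1,"tz": 0,"rx": 0,"ry": 0,"rz": 0},{"tx": 1,"ty": 0,"tz": 0,"rx": 0,"ry": 0,"rz": 0},{"tx": 0,"ty": 0,"tz": 0,"rx": 0,"ry": 0,"rz": 0}]}}

```text
time: 11.0
tool_pos: [473.1, 91.8, 16.6]
tcp_rot: [3.142, -0.004, -3.069]
contact_force: [-4.9, -2.1, 3.7]
grip_width: 53.3
finger_force: 2.8
```

Request:
{"api": "carry_out", "payload": {"plan": [{"tx": 0.5,"ty": 0.1,"tz": 0,"rx": 0,"ry": 0,"rz": 0},{"tx": 0.5,"ty": 0,"tz": 0,"rx": 0,"ry": 0,"rz": 0},{"tx": 0,"ty": 0,"tz": 0,"rx": 0,"ry": 0,"rz": 0}]}}

```text
time: 11.3
tool_pos: [473.1, 91.9, 16.5]
tcp_rot: [3.142, -0.006, -3.069]
contact_force: [-8.2, -1.8, 6.7]
grip_width: 53.2
finger_force: 4.3
```

Request:
{"api": "carry_out", "payload": {"plan": [{"tx": 0.5,"ty": 0,"tz": 0,"rx": 0,"ry": 0,"rz": 0},{"tx": 0,"ty": 0,"tz": 0,"rx": 0,"ry": 0,"rz": 0}]}}

```text
time: 11.5
tool_pos: [473.2, 91.9, 16.5]
tcp_rot: [3.142, -0.007, -3.069]
contact_force: [-9.4, -1.9, 8.3]
grip_width: 53.0
finger_force: 4.9
```

It is flush against the fence at about 9 N, touching at both fingers. I'll back off, lift, close the fingers and go to the right end.

Request:
{"api": "carry_out", "payload": {"plan": [{"tx": -5,"ty": 0,"tz": 0,"rx": 0,"ry": 0,"rz": 0},{"tx": -4,"ty": 0,"tz": 0,"rx": 0,"ry": 0,"rz": 0},{"tx": 0,"ty": 0,"tz": 20,"rx": 0,"ry": 0,"rz": 0},{"tx": 0,"ty": 0,"tz": 25,"rx": 0,"ry": 0,"rz": 0},{"tx": 11,"ty": -22,"tz": 0,"rx": 0,"ry": 0,"rz": 0},{"tx": 11,"ty": -22,"tz": 0,"rx": 0,"ry": 0,"rz": 0},{"tx": 11,"ty": -22,"tz": 0,"rx": 0,"ry": 0,"rz": 0},{"tx": 11,"ty": -22,"tz": 0,"rx": 0,"ry": 0,"rz": 0},{"tx": 0,"ty": 0,"tz": 0,"rx": 0,"ry": 0,"rz": 0},{"tx": 0,"ty": 0,"tz": 0,"rx": 0,"ry": 0,"rz": 0},{"tx": 0,"ty": 0,"tz": 0,"rx": 0,"ry": 0,"rz": 0}], "gripper": 1}}

```text
time: 12.6
tool_pos: [510.7, 4.7, 61.6]
tcp_rot: [3.141, -0.0, -3.069]
contact_force: [0.2, 0.4, 0.3]
grip_width: 0.3
finger_force: 0.0
```

```bash
python3 snap.py w5; python3 - <<'E'
from h import *
from plant import bot
b=bot.capture("side"); cv2.imwrite("pics/s5.png",b[:,:,::-1])
a=cv2.imread("pics/w5.png"); 
A=cv2.resize(a[:300],(640,300)); B=cv2.resize(b[140:240,250:370,::-1],(360,300),interpolation=cv2.INTER_CUBIC)
o=np.zeros((600,640,3),np.uint8);o[:300]=A;o[300:,:360]=B;cv2.imwrite("pics/m5.png",o)
E
```

```text
12.6 [510.71692505   4.69149426  61.62709659] [ 3.14119838e+00 -4.48076387e-04 -3.06902099e+00] [0.20662236 0.39270016 0.26105375]
```

View pics/m5.png

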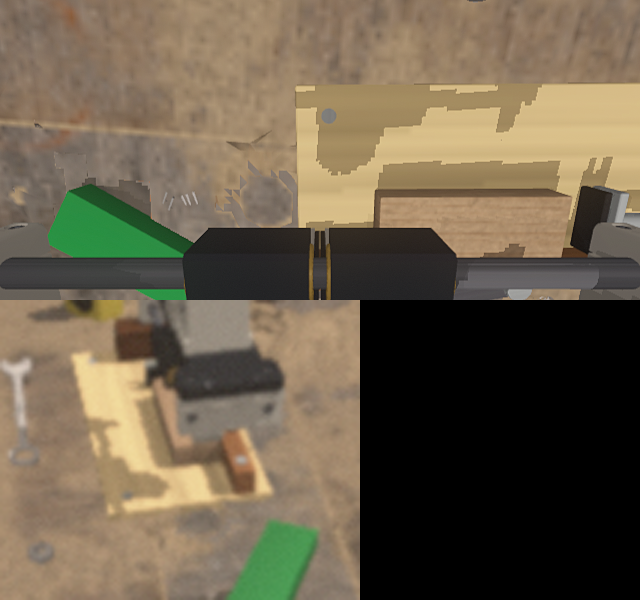

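The offcut lies parallel to the board edge (row 196 against row 85), its right end at column 376, with a gap to the pad at its other end. I'll descend and push along +y.

Request:
{"api": "carry_out", "payload": {"plan": [{"tx": 0,"ty": 0,"tz": -20,"rx": 0,"ry": 0,"rz": 0},{"tx": 0,"ty": 0,"tz": -15,"rx": 0,"ry": 0,"rz": 0},{"tx": 0,"ty": 0,"tz": -9,"rx": 0,"ry": 0,"rz": 0},{"tx": 0,"ty": 0,"tz": 0,"rx": 0,"ry": 0,"rz": 0},{"tx": -0.3,"ty": 4,"tz": 0,"rx": 0,"ry": 0,"rz": 0},{"tx": -0.3,"ty": 4,"tz": 0,"rx": 0,"ry": 0,"rz": 0},{"tx": -0.3,"ty": 4,"tz": 0,"rx": 0,"ry": 0,"rz": 0},{"tx": -0.1,"ty": 2,"tz": 0,"rx": 0,"ry": 0,"rz": 0},{"tx": 0,"ty": 0,"tz": 0,"rx": 0,"ry": 0,"rz": 0}]}}

```text
time: 13.6
tool_pos: [510.3, 18.4, 18.0]
tcp_rot: [3.142, 0.0, -3.069]
contact_force: [0.0, 0.1, -0.1]
grip_width: 0.2
finger_force: 0.0
```

Request:
{"api": "carry_out", "payload": {"plan": [{"tx": -0.2,"ty": 2,"tz": 0,"rx": 0,"ry": 0,"rz": 0},{"tx": -0.2,"ty": 2,"tz": 0,"rx": 0,"ry": 0,"rz": 0},{"tx": -0.1,"ty": 2,"tz": 0,"rx": 0,"ry": 0,"rz": 0},{"tx": -0.1,"ty": 2,"tz": 0,"rx": 0,"ry": 0,"rz": 0},{"tx": -0.1,"ty": 2,"tz": 0,"rx": 0,"ry": 0,"rz": 0},{"tx": 0,"ty": 0,"tz": 0,"rx": 0,"ry": 0,"rz": 0}]}}

```text
time: 14.2
tool_pos: [509.6, 28.3, 17.7]
tcp_rot: [3.141, 0.0, -3.069]
contact_force: [-0.0, 0.3, 0.0]
grip_width: 0.3
finger_force: 0.0
```

Request:
{"api": "carry_out", "payload": {"plan": [{"tx": -0.1,"ty": 1,"tz": 0,"rx": 0,"ry": 0,"rz": 0},{"tx": -0.1,"ty": 1,"tz": 0,"rx": 0,"ry": 0,"rz": 0},{"tx": -0.1,"ty": 1,"tz": 0,"rx": 0,"ry": 0,"rz": 0},{"tx": -0.1,"ty": 1,"tz": 0,"rx": 0,"ry": 0,"rz": 0},{"tx": 0,"ty": 1,"tz": 0,"rx": 0,"ry": 0,"rz": 0},{"tx": 0,"ty": 1,"tz": 0,"rx": 0,"ry": 0,"rz": 0},{"tx": 0,"ty": 0,"tz": 0,"rx": 0,"ry": 0,"rz": 0}]}}

```text
time: 14.9
tool_pos: [509.1, 34.2, 17.7]
tcp_rot: [3.141, -0.0, -3.069]
contact_force: [-0.4, 0.2, -0.2]
grip_width: 0.4
finger_force: 0.0
```

Request:
{"api": "carry_out", "payload": {"plan": [{"tx": -0.1,"ty": 1,"tz": 0,"rx": 0,"ry": 0,"rz": 0},{"tx": -0.1,"ty": 1,"tz": 0,"rx": 0,"ry": 0,"rz": 0},{"tx": -0.1,"ty": 1,"tz": 0,"rx": 0,"ry": 0,"rz": 0},{"tx": 0,"ty": 0,"tz": 0,"rx": 0,"ry": 0,"rz": 0}]}}

```text
time: 15.3
tool_pos: [508.8, 37.2, 17.7]
tcp_rot: [3.141, 0.0, -3.069]
contact_force: [0.5, 0.0, -0.0]
grip_width: 0.0
finger_force: 0.0
```

Request:
{"api": "carry_out", "payload": {"plan": [{"tx": -0.1,"ty": 1,"tz": 0,"rx": 0,"ry": 0,"rz": 0},{"tx": -0.1,"ty": 1,"tz": 0,"rx": 0,"ry": 0,"rz": 0},{"tx": 0,"ty": 0,"tz": 0,"rx": 0,"ry": 0,"rz": 0}]}}

```text
time: 15.6
tool_pos: [508.6, 39.2, 17.7]
tcp_rot: [3.141, 0.0, -3.069]
contact_force: [0.8, 0.3, 0.4]
grip_width: 0.5
finger_force: 0.0
```

Request:
{"api": "carry_out", "payload": {"plan": [{"tx": -0.1,"ty": 1,"tz": 0,"rx": 0,"ry": 0,"rz": 0},{"tx": -0.1,"ty": 1,"tz": 0,"rx": 0,"ry": 0,"rz": 0},{"tx": 0,"ty": 0,"tz": 0,"rx": 0,"ry": 0,"rz": 0}]}}

```text
time: 15.9
tool_pos: [508.4, 41.1, 17.8]
tcp_rot: [3.141, 0.0, -3.069]
contact_force: [-0.7, 0.1, -0.1]
grip_width: 0.2
finger_force: 0.0
```

Request:
{"api": "carry_out", "payload": {"plan": [{"tx": -0.1,"ty": 1,"tz": 0,"rx": 0,"ry": 0,"rz": 0},{"tx": 0,"ty": 0.5,"tz": 0,"rx": 0,"ry": 0,"rz": 0},{"tx": 0,"ty": 0,"tz": 0,"rx": 0,"ry": 0,"rz": 0}]}}

```text
time: 16.2
tool_pos: [508.3, 42.6, 17.7]
tcp_rot: [3.141, 0.0, -3.069]
contact_force: [0.3, -0.4, -0.2]
grip_width: 0.7
finger_force: 0.2
```

Request:
{"api": "carry_out", "payload": {"plan": [{"tx": -0.1,"ty": 1,"tz": 0,"rx": 0,"ry": 0,"rz": 0},{"tx": 0,"ty": 0.5,"tz": 0,"rx": 0,"ry": 0,"rz": 0},{"tx": 0,"ty": 0,"tz": 0,"rx": 0,"ry": 0,"rz": 0}]}}

```text
time: 16.5
tool_pos: [508.3, 43.3, 17.8]
tcp_rot: [-3.141, 0.0, -3.069]
contact_force: [-1.2, -5.7, 0.2]
grip_width: 0.6
finger_force: 2.6
```

Request:
{"api": "carry_out", "payload": {"plan": [{"tx": 0,"ty": 0.3,"tz": 0,"rx": 0,"ry": 0,"rz": 0},{"tx": 0,"ty": 0.3,"tz": 0,"rx": 0,"ry": 0,"rz": 0},{"tx": 0,"ty": 0,"tz": 0,"rx": 0,"ry": 0,"rz": 0},{"tx": 0,"ty": 0,"tz": 0,"rx": 0,"ry": 0,"rz": 0}]}}

```text
time: 16.9
tool_pos: [508.4, 43.4, 17.8]
tcp_rot: [-3.14, 0.0, -3.069]
contact_force: [-0.9, -8.7, 0.1]
grip_width: 0.0
finger_force: 4.0
```

8.7 N on the pad. I'll back off gently, lift, and look from above.

Request:
{"api": "carry_out", "payload": {"plan": [{"tx": 0,"ty": -1,"tz": 0,"rx": 0,"ry": 0,"rz": 0},{"tx": 0,"ty": -1,"tz": 0,"rx": 0,"ry": 0,"rz": 0},{"tx": 0,"ty": -4,"tz": 0,"rx": 0,"ry": 0,"rz": 0},{"tx": 0,"ty": -6,"tz": 0,"rx": 0,"ry": 0,"rz": 0},{"tx": 0,"ty": 0,"tz": 30,"rx": 0,"ry": 0,"rz": 0},{"tx": 0,"ty": 0,"tz": 40,"rx": 0,"ry": 0,"rz": 0},{"tx": 10,"ty": 20,"tz": 35,"rx": 0,"ry": 0,"rz": 0},{"tx": 16,"ty": 30,"tz": 25,"rx": 0,"ry": 0,"rz": 0},{"tx": 16,"ty": 28,"tz": 0,"rx": 0,"ry": 0,"rz": 0},{"tx": 0,"ty": 0,"tz": 0,"rx": 0,"ry": 0,"rz": 0},{"tx": 0,"ty": 0,"tz": 0,"rx": 0,"ry": 0,"rz": 0}]}}

```text
time: 18.0
tool_pos: [549.7, 110.6, 147.2]
tcp_rot: [-3.141, -0.001, -3.068]
contact_force: [0.1, -0.1, -0.2]
grip_width: 0.6
finger_force: 0.0
```

Request:
{"api": "carry_out", "payload": {"plan": [{"tx": 0,"ty": 0,"tz": 0,"rx": 0,"ry": 0,"rz": 0},{"tx": 0,"ty": 0,"tz": 0,"rx": 0,"ry": 0,"rz": 0},{"tx": 0,"ty": 0,"tz": 0,"rx": 0,"ry": 0,"rz": 0},{"tx": 0,"ty": 0,"tz": 0,"rx": 0,"ry": 0,"rz": 0}], "gripper": 0.4}}

```text
time: 18.4
tool_pos: [550.1, 110.1, 147.7]
tcp_rot: [3.142, -0.0, -3.07]
contact_force: [0.2, -0.3, -0.5]
grip_width: 27.8
finger_force: 0.0
```

```bash
python3 snap.py w6
```

```text
18.4 [550.10177747 110.07437805 147.66923705] [ 3.14153405e+00 -2.82587330e-04 -3.07014616e+00] [ 0.19084722 -0.31894104 -0.51176716]
```

View pics/w6b.png

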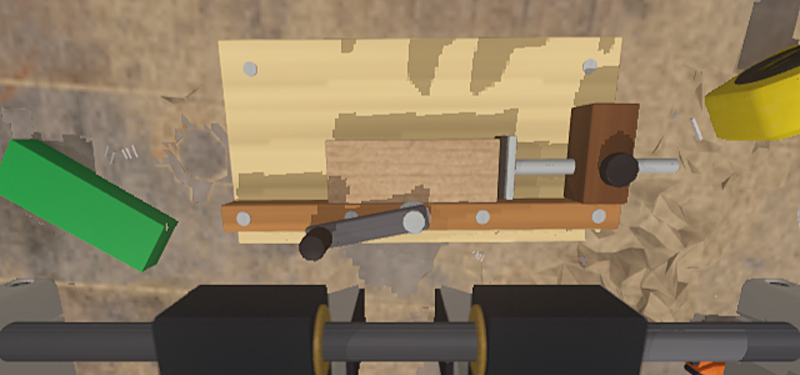

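The offcut is against the fence (row 203) and touches the pad (column 498). The keeper pivot is at about (414,221) and the knob top at about (314,245). I'll check squareness numerically and locate the keeper.

```bash
python3 - <<'E'
from h import *
import pickle
m=pickle.load(open("w6.pkl","rb")); im=cv2.imread("pics/w6.png")
g=cv2.GaussianBlur(im,(3,3),0).astype(int)
def edge(cols,lo,hi,ch):
    r=[]
    for c in cols:
        p=g[lo:hi,c,:][:,ch].sum(1) if isinstance(ch,list) else g[lo:hi,c,ch]
        d=np.abs(np.diff(p)); k=d.argmax(); w=d[max(0,k-1):k+2]; r.append(lo+max(0,k-1)+0.5+(w*np.arange(len(w))).sum()/w.sum())
    return np.array(r)
def ang(cols,rows,z):
    P=np.array([ray(m,(c,r),z) for c,r in zip(cols,rows)]); 
    for _ in range(3):
        q=np.polyfit(P[:,1],P[:,0],1); e=P[:,0]-np.polyval(q,P[:,1]); P=P[abs(e)<max(.6,1.5*e.std())]
    return -np.arctan(q[0]),np.polyval(q,100.),len(P),e.std()
c=np.arange(268,394,3)
print("offcut near edge yaw,x@y100",ang(c,edge(c,106,116,[0,1,2]),34))
c2=np.arange(182,260,3);c3=np.r_[np.arange(182,260,3),np.arange(415,455,3)]
print("fence back top edge",ang(np.r_[182:200:2,360:450:3],edge(np.r_[182:200:2,360:450:3],180,192,[0,1,2]),36))
c4=np.arange(345,395,2)
print("fence front/offcut joint",ang(np.r_[270:320:3,345:395:3],edge(np.r_[270:320:3,345:395:3],158,168,[0,1,2]),36))
print("board near",ang(np.arange(185,480,6),edge(np.arange(185,480,6),26,36,[0,1,2]),12))
print("pivot",ray(m,(414/1.25,221/1.25),49),"knob",ray(m,(314/1.25,243/1.25),74),ray(m,(316/1.25,247/1.25),74))
print("padtop",ray(m,(498/1.25,150/1.25),34),"off R",ray(m,(327/1.25,170/1.25),34))
E
```

```text
offcut near edge yaw,x@y100 (np.float64(0.07624675623515363), np.float64(485.7273801375677), 42, np.float64(0.18908201942015804))
fence back top edge (np.float64(0.078396632280064), np.float64(542.916817991897), 35, np.float64(0.16462346359231703))
fence front/offcut joint (np.float64(0.07975473537729531), np.float64(524.2700077147706), 26, np.float64(0.1868006082127642))
board near (np.float64(0.07845572821771812), np.float64(422.3879970714926), 43, np.float64(0.20732763007504074))
pivot [532.95826317 119.62720776  49.        ] knob [544.98719824  62.62331133  74.        ] [547.26080049  63.81158095  74.        ]
padtop [486.60150527 169.57882987  34.        ] off R [506.78231515  62.25872372  34.        ]
```

The offcut is flush: its yaw is 0.076 against the fence's 0.078. The knob is near (546,62), with the pivot at (532.5,119.6) and the keeper at about -0.156 rad. I'll go and pinch the knob.

Request:
{"api": "carry_out", "payload": {"plan": [{"tx": -2,"ty": -24,"tz": 0,"rx": 0,"ry": 0,"rz": 0},{"tx": -2,"ty": -24,"tz": -10,"rx": 0,"ry": 0,"rz": 0},{"tx": 0,"ty": 0,"tz": -25,"rx": 0,"ry": 0,"rz": 0},{"tx": 0,"ty": 0,"tz": -30,"rx": 0,"ry": 0,"rz": 0},{"tx": 0,"ty": 0,"tz": -20,"rx": 0,"ry": 0,"rz": 0},{"tx": 0,"ty": 0,"tz": -10,"rx": 0,"ry": 0,"rz": 0},{"tx": 0,"ty": 0,"tz": 0,"rx": 0,"ry": 0,"rz": 0},{"tx": 0,"ty": 0,"tz": 0,"rx": 0,"ry": 0,"rz": 0}]}}

```text
time: 19.25
tool_pos: [546.8, 62.6, 53.5]
tcp_rot: [-3.142, 0.001, -3.069]
contact_force: [0.8, -0.1, 0.3]
grip_width: 55.3
finger_force: 0.0
```

Request:
{"api": "carry_out", "payload": {"plan": [{"tx": 0,"ty": 0,"tz": 0,"rx": 0,"ry": 0,"rz": 0},{"tx": 0,"ty": 0,"tz": 0,"rx": 0,"ry": 0,"rz": 0},{"tx": 0,"ty": 0,"tz": 0,"rx": 0,"ry": 0,"rz": 0},{"tx": 0,"ty": 0,"tz": 0,"rx": 0,"ry": 0,"rz": 0},{"tx": 0,"ty": 0,"tz": 0,"rx": 0,"ry": 0,"rz": 0},{"tx": 0,"ty": 0,"tz": 0,"rx": 0,"ry": 0,"rz": 0}], "gripper": 1}}

```text
time: 19.85
tool_pos: [547.3, 59.9, 53.0]
tcp_rot: [-3.137, 0.002, -3.068]
contact_force: [2.4, -13.3, 0.5]
grip_width: 15.7
finger_force: 30.0
```

The tool was pulled about 2.5 mm in -y, so the knob and pivot sit slightly to -y of my estimate. I'll correct for that and swing the first half.

Request:
{"api": "carry_out", "payload": {"plan": [{"tx": 0,"ty": -2.4,"tz": 0,"rx": 0,"ry": 0,"rz": 0},{"tx": -8.5,"ty": -1.4,"tz": 0,"rx": 0,"ry": 0,"rz": 0},{"tx": -8.6,"ty": -0.2,"tz": 0,"rx": 0,"ry": 0,"rz": 0},{"tx": -8.6,"ty": 1.1,"tz": 0,"rx": 0,"ry": 0,"rz": 0},{"tx": -8.3,"ty": 2.3,"tz": 0,"rx": 0,"ry": 0,"rz": 0},{"tx": -7.9,"ty": 3.5,"tz": 0,"rx": 0,"ry": 0,"rz": 0},{"tx": -7.3,"ty": 4.6,"tz": 0,"rx": 0,"ry": 0,"rz": 0},{"tx": 0,"ty": 0,"tz": 0,"rx": 0,"ry": 0,"rz": 0},{"tx": 0,"ty": 0,"tz": 0,"rx": 0,"ry": 0,"rz": 0}]}}

```text
time: 20.75
tool_pos: [493.5, 66.2, 52.8]
tcp_rot: [-3.136, -0.008, -3.069]
contact_force: [-11.4, -23.9, 10.8]
grip_width: 15.5
finger_force: 30.0
```

The force is directed outward from the pivot. Fitting the measured chord to a 60 mm circle puts the pivot nearer (530.6,116.2). I'll relax onto that arc and continue part way.

Request:
{"api": "carry_out", "payload": {"plan": [{"tx": -3.5,"ty": -3.9,"tz": 0,"rx": 0,"ry": 0,"rz": 0},{"tx": -5.4,"ty": 4.05,"tz": 0,"rx": 0,"ry": 0,"rz": 0},{"tx": -5.0,"ty": 4.7,"tz": 0,"rx": 0,"ry": 0,"rz": 0},{"tx": -4.4,"ty": 5.2,"tz": 0,"rx": 0,"ry": 0,"rz": 0},{"tx": -3.8,"ty": 5.7,"tz": 0,"rx": 0,"ry": 0,"rz": 0},{"tx": 0,"ty": 0,"tz": 0,"rx": 0,"ry": 0,"rz": 0},{"tx": 0,"ty": 0,"tz": 0,"rx": 0,"ry": 0,"rz": 0}]}}

```text
time: 21.45
tool_pos: [470.9, 84.6, 52.6]
tcp_rot: [-3.14, -0.008, -3.069]
contact_force: [-10.9, -9.1, 10.8]
grip_width: 14.0
finger_force: 30.4
```

A grip width of 14.0 mm means the knob is slipping out of the pad edge, about 13 mm to +x of the TCP. I'll open, re-centre on it and grip again.

Request:
{"api": "carry_out", "payload": {"plan": [{"tx": 0,"ty": 0,"tz": 0,"rx": 0,"ry": 0,"rz": 0},{"tx": 0,"ty": 0,"tz": 0,"rx": 0,"ry": 0,"rz": 0},{"tx": 0,"ty": 0,"tz": 0,"rx": 0,"ry": 0,"rz": 0},{"tx": 5,"ty": 0,"tz": 0,"rx": 0,"ry": 0,"rz": 0},{"tx": 4.5,"ty": 0,"tz": 0,"rx": 0,"ry": 0,"rz": 0},{"tx": 0,"ty": 0,"tz": 0,"rx": 0,"ry": 0,"rz": 0}], "gripper": 0.6}}

```text
time: 22.05
tool_pos: [485.5, 85.9, 52.8]
tcp_rot: [3.141, 0.001, -3.069]
contact_force: [0.2, -1.0, 0.3]
grip_width: 36.7
finger_force: 0.0
```

Request:
{"api": "carry_out", "payload": {"plan": [{"tx": 0,"ty": 0,"tz": 0,"rx": 0,"ry": 0,"rz": 0},{"tx": 0,"ty": 0,"tz": 0,"rx": 0,"ry": 0,"rz": 0},{"tx": 0,"ty": 0,"tz": 0,"rx": 0,"ry": 0,"rz": 0},{"tx": 0,"ty": 0,"tz": 0,"rx": 0,"ry": 0,"rz": 0},{"tx": 0,"ty": 0,"tz": 0,"rx": 0,"ry": 0,"rz": 0}], "gripper": 1}}

```text
time: 22.55
tool_pos: [484.2, 85.7, 52.7]
tcp_rot: [-3.142, -0.0, -3.069]
contact_force: [-0.6, -1.1, 0.9]
grip_width: 15.1
finger_force: 30.0
```

Request:
{"api": "carry_out", "payload": {"plan": [{"tx": -2.9,"ty": 5.1,"tz": 0,"rx": 0,"ry": 0,"rz": 0},{"tx": -2.4,"ty": 5.4,"tz": 0,"rx": 0,"ry": 0,"rz": 0},{"tx": -1.9,"ty": 5.6,"tz": 0,"rx": 0,"ry": 0,"rz": 0},{"tx": -1.3,"ty": 5.8,"tz": 0,"rx": 0,"ry": 0,"rz": 0},{"tx": -0.8,"ty": 5.6,"tz": 0,"rx": 0,"ry": 0,"rz": 0},{"tx": 0,"ty": 0,"tz": 0,"rx": 0,"ry": 0,"rz": 0},{"tx": 0,"ty": 0,"tz": 0,"rx": 0,"ry": 0,"rz": 0}]}}

```text
time: 23.25
tool_pos: [472.5, 112.9, 52.4]
tcp_rot: [-3.141, -0.006, -3.069]
contact_force: [-6.9, -3.7, 6.2]
grip_width: 15.0
finger_force: 30.0
```

Release, lift, and look.

Request:
{"api": "carry_out", "payload": {"plan": [{"tx": 0,"ty": 0,"tz": 0,"rx": 0,"ry": 0,"rz": 0},{"tx": 0,"ty": 0,"tz": 0,"rx": 0,"ry": 0,"rz": 0},{"tx": 0,"ty": 0,"tz": 0,"rx": 0,"ry": 0,"rz": 0},{"tx": 0,"ty": 0,"tz": 20,"rx": 0,"ry": 0,"rz": 0},{"tx": 0,"ty": 0,"tz": 35,"rx": 0,"ry": 0,"rz": 0},{"tx": 20,"ty": 0,"tz": 35,"rx": 0,"ry": 0,"rz": 0},{"tx": 30,"ty": -20,"tz": 5,"rx": 0,"ry": 0,"rz": 0},{"tx": 25,"ty": -20,"tz": 0,"rx": 0,"ry": 0,"rz": 0},{"tx": 0,"ty": 0,"tz": 0,"rx": 0,"ry": 0,"rz": 0},{"tx": 0,"ty": 0,"tz": 0,"rx": 0,"ry": 0,"rz": 0}], "gripper": 0.5}}

```text
time: 24.25
tool_pos: [550.0, 73.2, 147.3]
tcp_rot: [3.141, -0.001, -3.07]
contact_force: [0.0, 0.6, -0.8]
grip_width: 45.9
finger_force: 0.0
```

```bash
python3 snap.py w7
```

```text
24.25 [550.02664041  73.16921585 147.27285738] [ 3.14113809e+00 -8.14020567e-04 -3.07048912e+00] [ 0.00885109  0.61964093 -0.78161376]
```

View pics/w7b.png

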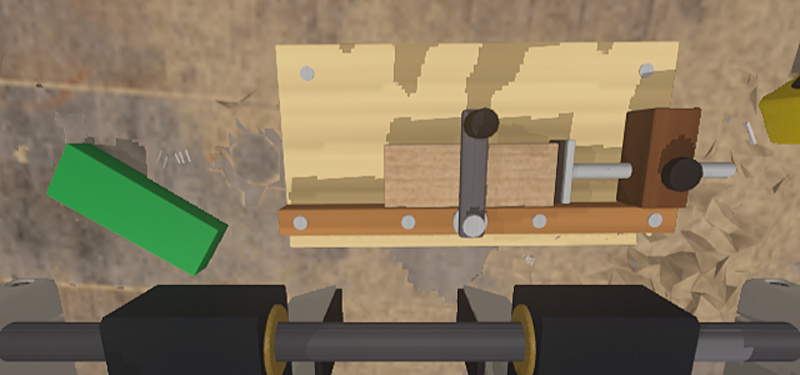

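The keeper now lies across the offcut, its bar edges near columns 461 and 487. The offcut is still at the fence and pad. I'll measure the angles from the edges.

```bash
cat > meas.py <<'E'
from h import *
import pickle,sys
n=sys.argv[1]
m=pickle.load(open(n+".pkl","rb")); g=cv2.GaussianBlur(cv2.imread(f"pics/{n}.png"),(3,3),0).astype(int).sum(2)
def sub(p,lo):
    d=np.abs(np.diff(p)); k=d.argmax(); a=max(0,k-1); w=d[a:k+2]; return lo+a+.5+(w*np.arange(len(w))).sum()/w.sum()
def rob(P,i,j):
    for _ in range(4):
        q=np.polyfit(P[:,i],P[:,j],1); e=P[:,j]-np.polyval(q,P[:,i]); P=P[abs(e)<max(.4,1.5*e.std())]
    return q,len(P),e.std().round(2)
def vert(rows,lo,hi,z): 
    q,k,e=rob(np.array([ray(m,(sub(g[r,lo:hi],lo),r),z) for r in rows]),0,1); return np.arctan(q[0]).round(4),np.polyval(q,[473,500,532]).round(1),k,e
def hor(cols,lo,hi,z):
    q,k,e=rob(np.array([ray(m,(c,sub(g[lo:hi,c],lo)),z) for c in cols]),1,0); return -np.arctan(q[0]).round(4),np.polyval(q,100.).round(1),k,e
if __name__=="__main__":
    print("bar L",vert(range(106,164),362,378,46)); print("bar R",vert(range(114,162),382,398,46))
    c=np.r_[310:362,396:440]
    print("offcut near",hor(c,108,122,34)); print("fence/offcut",hor(c,160,170,36)); print("board",hor(range(230,535,3),28,40,12))
    print("fence back",hor(np.r_[230:355,400:510],182,194,36))
    print("end",vert(range(120,160),440,452,34))
E
python3 meas.py w7
```

```text
bar L (np.float64(0.0775), array([105.7, 107.8, 110.2]), 58, np.float64(0.06))
bar R (np.float64(0.0737), array([122.8, 124.8, 127.2]), 45, np.float64(0.19))
offcut near (np.float64(0.0757), np.float64(485.5), 93, np.float64(0.1))
fence/offcut (np.float64(0.0798), np.float64(524.2), 85, np.float64(0.14))
board (np.float64(0.0793), np.float64(422.3), 67, np.float64(0.12))
fence back (np.float64(0.0791), np.float64(542.8), 233, np.float64(0.11))
end (np.float64(0.0804), array([169.1, 171.2, 173.8]), 40, np.float64(0.1))
```

```bash
python3 - <<'E'
import sys; sys.argv=["x","w5"]
exec(open("meas.py").read().split("if __name__")[0])
print("board",hor(range(305,635,3),80,92,12))
print("near top",hor(range(385,555,2),193,206,34)); print("near base",hor(range(385,555,2),184,193,12))
print(g[184:206,420],g[184:206,520])
E
```

```text
board (np.float64(0.0765), np.float64(422.2), 71, np.float64(0.19))
near top (np.float64(0.075), np.float64(485.1), 85, np.float64(0.02))
near base (np.float64(0.0766), np.float64(485.3), 83, np.float64(0.07))
[356 359 366 365 324 259 228 229 236 242 246 248 277 355 426 449 449 448
 445 440 436 433] [382 380 383 374 314 242 224 233 238 242 247 256 294 356 401 415 419 425
 431 436 439 435]
```

When the offcut was known to be flush, it measured the same yaw (0.0750 against 0.0757 now). So it is still flush, and the keeper is square to within about 0.3°. Handing in.

```bash
python3 -c "
from plant import bot
print(bot.close_job())"
```

```text
the job is handed in; nothing more can be done
None
```

I handed the job in at about 24 s of the 70 s: the offcut is flush on the fence, its end was pressed on the pad at about 9 N, and the keeper is square across it (about 90°, by the last picture) and let go; the hand-in returned no verdict.

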